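Clear the carriage and close the chuck guard

ROBOT

A 7-joint arm with a two-finger parallel gripper is mounted at the origin on the work surface. World frame = base frame: x ahead of the robot, y to its left, z up, the work surface at z = 0. Lengths are in m, angles in rad, forces in N, time in s.
With the tool pointing down it reaches from about 0.35 to 0.9 m from the base axis. Payload 19.9 kg.
Tool frame: the origin (TCP) lies at the very end of the fingers, on their centre line; the grasp point (between the pads) lies 19 mm behind it; z points along the fingers, y is the line along which they close (so a half turn about z gives the same grasp; the last joint's range is limited). The gripper opens to 85 mm and grips with 20 to 120 N. Pads are 22 mm wide; open, the fingers measure 114 mm over their backs; the gripper's body (76 mm by 85 mm) begins 54 mm behind the grasp point. The pads swing forward as they close: fully open they stand 13 mm farther back than shut.
Start: joints at [-1.216, 0.417, -0.01, 1.614, 0.005, 1.111, -0.053], TCP at [0.242, 0.576, 0.231] pointing down, gripper open.
Joint ranges: [-2.81, 2.81], [-0.39, 2.02], [-1.27, 1.25], [0.06, 2.57], [-1.19, 4.33], [0.19, 2], [-2.82, 2.82]. Speed limits (rad/s): [1.89, 1.89, 2.39, 2.39, 3.01, 3.01, 3.01].

INTERFACE

Orientations are given as a 3x3 rotation matrix whose columns are the frame's x, y, z axes.
In Python, from cell import sense, capture, job_done gives the robot as it stands.
- The arm moves only by the shell command python3 -m crank 'ROWS'. ROWS is text: rows parted by semicolons, each of 7 numbers parted by spaces: the shift along the tool's x, y, z in m, then the turn, a rotation vector about the tool's x, y, z in rad, then the finger opening in m, from 0 to 0.0854. A call has 1 to 8 rows; each row shifts and turns the commanded pose from where the row before left it, along the tool's axes as they then stand; what a row does not reach is not made up. A row lasts 1/10 s, in which the tool goes at most 50 mm and 8.59 degrees, less where a joint would pass 70% of its speed; a pose out of reach is approached as far as the arm can. A call with a gripper value outside its range is refused whole. The fingers move at their own pace and stop on an object; the grip force is fixed at half the most. Time passes only in rows, so rows that do not move let the fingers close. It gives the time, the measured TCP pose, the force, the opening and the grip force at its end, in the units of the state.
- sense(): the state, without advancing time (a new reading comes with each control period).
- capture(name): name is "side" or "top"; returns a dict with "frame" (400x640x3 uint8, red, green, blue), "mtx" (3x3 intrinsics, pixels), "origin" and "orientation" of the camera in the world. Camera axes: x right, y up, looking along -z (the intrinsics and any distortion apply to the point x, -y, -z); pixel columns grow to the right and rows downward; lengths in m; the calibration is good to about 2 mm. A picture is of the moment at which its call begins. There is no depth.
- job_done(): hands the job in; it is judged then, once.
The state is a dict: "time": time; "joint_pos": joint angles; "joint_vel": joint speeds; "effort": joint torques, N m; "eef_pos": TCP position; "orientation": TCP orientation; "wrist_force": force on the tool from outside, world axes, zero at the start; "moment": the same for the moment, N m; "gripper_width": finger opening in m; "finger_force": force on a finger pad.
Only numpy, scipy, OpenCV 4.12 (cv2) and the standard library are available. Lean on these libraries where they do the work, as an engineer would, in place of code of your own. Each camera call takes 0.05 s, during which the arm holds its last target. There are 200 camera calls.

TASK

Get the little bench lathe ready to start: with the fingertips, push the carriage along the bed away from the chuck until it is right up against its stop at the tailstock end, then push the raised chuck guard all the way down shut over the chuck. Only push, do not pinch the carriage or the guard between the fingers, and leave the loose things on the bench where they are.

Things in the scene. Friction and masses are not known exactly. Their poses are not given: they have to be found in the camera images.
- lathe: Fixed bench lathe, bed 500 mm long along its own y. Origin on the bench under the bed; x away from the robot at yaw 0, y to the headstock, z up. Base plate x -75 to 75 mm, bed top z 60 mm. Blue headstock x -45 to 45, y 95 to 225, top z 175 mm, knob on its front to x -58 mm. Blue tailstock and handwheel y -305 to -173, top z 153 mm. Black motor x 59 to 151, y 125 to 235, top z 111 mm.
- chuck (a point): Fixed point, middle of the face of the steel chuck (radius 37 mm, axis along lathe y at lathe z 125 mm), which spans lathe y 59 to 95 mm; jaws reach y 46 and a thin bar y 30 mm.
- carriage (a joint): Travel of the carriage along the bed, m: 0 at the chuck end, grows towards the tailstock (lathe -y), 0.14 against its stop. Starts at 0 to 0.06; slides with about 2.5 N friction and slight damping; stays where left. It carries a steel cross slide across the bed: 58 mm wide in y, x -140 to 50, z 75 to 105 mm, overhanging the bed towards the robot. Its middle is at lathe y = -0.005 - joint value.
- tool_post (a point): Middle of the top of the carriage's dark tool post, moves with it. Post 40 mm wide in y, lathe x -48 to -12, z 105 to 145 mm; clamp handle above it to z 166 mm, pointing back to x 24 mm. The cross slide also ends in an aluminium handwheel (radius 23 mm, lathe x -148 to -160, its grip to -176 mm, at z 90 mm).
- push_face (a point): Middle of the chuck-side (+y) flank of the overhanging front of the cross slide, at lathe x -105, z 90 mm; moves with the carriage. The flat flank is 28 mm tall (z 76 to 104 mm); from x -138 to -67 mm it stands clear in front of the bed, with free space below. Pushing it to lathe -y drives the carriage home.
- flank_chuck: The chuck-side (+y) flank plates of the carriage: the steel side of the cross slide and of the tool post. Origin in the middle of the carriage, at lathe x -45, z 90 mm; the plate's outer face is 29 mm to +y of it.
- flank_tail: The tailstock-side (-y) flank plates of the carriage, the mirror image of flank_chuck (outer face 29 mm to -y of the same origin). Pressing both flanks at once counts as pinching.
- guard (a joint): Angle of the chuck guard, rad: 0 is shut (top sheet level over the chuck), grows as it swings up and back; it starts raised at 1.15 to 1.6 (1.57: sheet upright, skirt pointing to the robot). Its hinge has friction of about 0.25 N m (about 3 N at the free edge), so it stays where it is left, and a firm stop at 0.
- guard_hinge (a point): Fixed point, middle of the guard's hinge axis, which runs along lathe y, at lathe x 50, y 50, z 180 mm. The guard is a bent aluminium sheet 4 mm thick, 90 mm wide along the axis (lathe y 5 to 95): a flat top sheet reaching 105 mm from the axis, outer face 4 mm above the axis when shut, then bent square into a 60 mm skirt. Shut, the top sheet spans lathe x -55 to 50, z 180 to 184 mm.
- guard_edge (a point): Middle of the guard's outer bend edge (between top sheet and skirt), 105 mm from the hinge axis and 4 mm to the outer side; moves with the guard.
- guard_lining: Grey lining 2 mm thick on the inner side of the guard's sheet and skirt. Origin on the hinge axis; axes turn with the guard (at 0 they are the lathe's; -x runs along the sheet from hinge to bend, z out of its outer face). Pressing lining and outer sheet at once counts as pinching.
- guard_outer_mid (a point): Middle of the guard's outer face (the face towards +x when it is raised, on top when shut), 80 mm from the hinge axis; moves with the guard.
- guard_sheet: The guard's outer aluminium sheet and skirt. Origin and axes as guard_lining.
- oil_bottle: Loose white plastic bottle, radius 20, height 115 mm, standing in front of the tailstock end. Origin under its middle. Leave alone.
- chuck_key: Loose steel T-shaped chuck key, about 87 x 90 x 14 mm, lying in front of the headstock. Origin on the bench near its middle. Leave alone.
- bush_cup: Loose white ceramic cup, radius 36, height 80 mm, standing behind the bed. Origin under its middle. Leave alone.
- bush: Loose turned brass bush, outer diameter 38, height 30 mm, standing behind the bed. Origin under its middle. Leave alone.

How it is judged:
On the way, in this order (a step that is already met when the one before it is completed fails the run):
1. the carriage is pushed up against its stop at the tailstock end (value of joint carriage above 0.135 m), for 0.2 s.
2. the guard is shut over the chuck (value of joint guard below 0.05 rad), for 0.2 s.
At the end, for the whole second after the job is handed in: The carriage is within 5 mm of its stop at the tailstock end (joint above 0.135), the guard is within 0.05 rad of fully shut, both at rest, and the four loose things are within 20 mm of where they stood (value of joint carriage above 0.135 m and value of joint guard below 0.05 rad and velocity of joint carriage between -0.01 and 0.01 m/s and velocity of joint guard between -0.05 and 0.05 rad/s and distance of each of oil_bottle, chuck_key, bush_cup, bush from where it was at the start of the episode below 0.02 m); the robot touches nothing.
It fails at once if the carriage is pinched: both flanks pressed at once (contact force between the fingers and flank_chuck above 1 N and contact force between the fingers and flank_tail above 1 N).
It fails at once if the guard is pinched: outer sheet and inner lining pressed at once (contact force between the fingers and guard_sheet above 1 N and contact force between the fingers and guard_lining above 1 N).
It fails at once if a loose thing is shoved, lifted or carried more than 20 mm (distance of any of oil_bottle, chuck_key, bush_cup, bush from where it was at the start of the episode above 0.02 m).
It fails at once if a standing loose thing is tipped over (angle between any of oil_bottle, bush_cup, bush's own z axis and vertical above 0.5 rad).
It also fails if it takes over 51 s, if anything falls off the work surface, if the arm or the gripper's body presses on something with over 40 N, if the wrist force passes 120 N, or if a joint passes its speed limit or range.

## Working session

There is one attempt and no reset: what is moved stays moved. The work goes in short steps, Python scripts to look and compute and a shell command to move; the robot and the scene stay as the last step left them, time stands still between calls to the robot, and variables do not carry over. Pictures are saved under pics/ and viewed, at most 10 in all, crops included, and the job is handed in when it is done.

```bash
mkdir -p pics; python3 - <<'E'
from cell import sense,capture
import cv2,pickle,numpy as np
np.set_printoptions(precision=4,suppress=True)
d={}
for n in("side","top"):
    c=capture(n);d[n]=c;cv2.imwrite(f"pics/{n}0.png",c["frame"][...,::-1])
    print(n,c["mtx"],c["origin"],c["orientation"],c.keys())
pickle.dump(d,open("c0.pkl","wb"))
s=sense();print(s["time"],s["eef_pos"],s["orientation"],s["gripper_width"],s["wrist_force"])
E
```

```text
side [[452.6918   0.     324.0179]
 [  0.     452.6918 200.6576]
 [  0.       0.       1.    ]] [ 0.1621 -0.6496  0.6998] [[ 0.845   0.306  -0.4386]
 [-0.5347  0.4924 -0.6867]
 [ 0.0058  0.8148  0.5797]] dict_keys(['frame', 'mtx', 'origin', 'orientation'])
top [[474.8465   0.     324.9506]
 [  0.     474.8465 195.72  ]
 [  0.       0.       1.    ]] [0.4632 0.0078 1.3596] [[ 0.0284  0.9931 -0.1134]
 [-0.9995  0.0299  0.0113]
 [ 0.0146  0.113   0.9935]] dict_keys(['frame', 'mtx', 'origin', 'orientation'])
0.1 [0.2414 0.5762 0.2307] [[-0.9223  0.3864 -0.0003]
 [ 0.3864  0.9223 -0.001 ]
 [-0.0001 -0.0011 -1.    ]] 0.08553140510841432 [-0.1589  0.1018  0.3315]
```

View pics/side0.png

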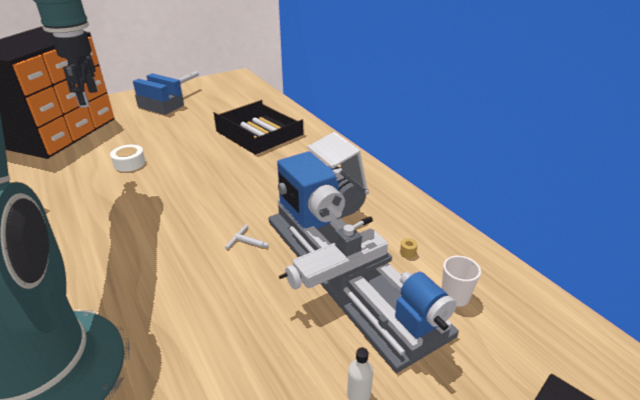

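View pics/top0.png

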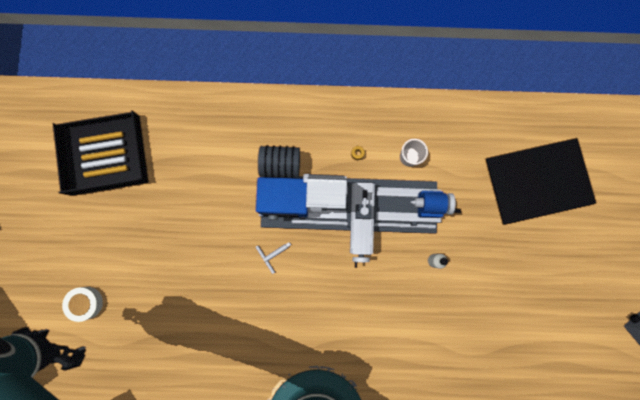

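```bash
cat > h.py <<'E'
import numpy as np,cv2
np.set_printoptions(precision=4,suppress=True)
def ray(c,u,v):
    K=np.array(c["mtx"]);d=np.array([(u-K[0,2])/K[0,0],-(v-K[1,2])/K[1,1],-1.])
    return np.array(c["origin"]),np.array(c["orientation"])@d
def onz(c,u,v,z):
    o,d=ray(c,u,v);return o+d*(z-o[2])/d[2]
def proj(c,p):
    q=np.array(c["orientation"]).T@(np.array(p)-c["origin"]);K=np.array(c["mtx"])
    return np.array([K[0,2]-K[0,0]*q[0]/q[2],K[1,2]+K[1,1]*q[1]/q[2]])
E
python3 - <<'E'
from h import *;import pickle
d=pickle.load(open("c0.pkl","rb"));t=d["top"];f=t["frame"]
hsv=cv2.cvtColor(f,cv2.COLOR_RGB2HSV)
m=cv2.inRange(hsv,(100,120,60),(125,255,255));m[:130]=0
n,l,st,ce=cv2.connectedComponentsWithStats(m)
for i in range(1,n):
    if st[i,4]>100:
        pts=cv2.findContours((l==i).astype(np.uint8),0,2)[0][0]
        print(st[i],cv2.minAreaRect(pts),cv2.boxPoints(cv2.minAreaRect(pts)).tolist())
for u,v in((256.5,178),(306,178),(256.5,214)):print(onz(t,u,v,.175))
cv2.imwrite("pics/crop1.png",cv2.resize(f[130:280,240:480],None,fx=3.333,fy=3.333,interpolation=cv2.INTER_CUBIC)[...,::-1])
s=d["side"]["frame"]
cv2.imwrite("pics/crop2.png",cv2.resize(s[120:370,220:490],None,fx=2.4,fy=2.4,interpolation=cv2.INTER_CUBIC)[...,::-1])
E
```

```text
[ 256  177   52   40 1798] ((282.1707763671875, 195.92616271972656), (51.47618103027344, 37.886024475097656), 3.1798300743103027) [[255.42153930664062, 213.41232299804688], [257.5231018066406, 175.58462524414062], [308.9200134277344, 178.44000244140625], [306.8184509277344, 216.2677001953125]]
[418 191  30  26 646] ((432.5, 203.5), (25.0, 29.0), 90.0) [[418.0, 191.0], [447.0, 191.0], [447.0, 216.0], [418.0, 216.0]]
[0.6381 0.1679 0.175 ]
[0.6419 0.0434 0.175 ]
[0.5474 0.1638 0.175 ]
```

View pics/crop1.png

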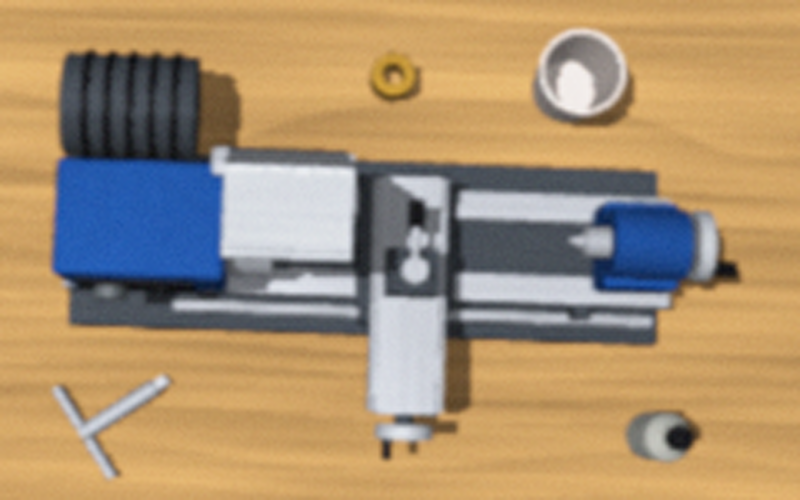

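View pics/crop2.png

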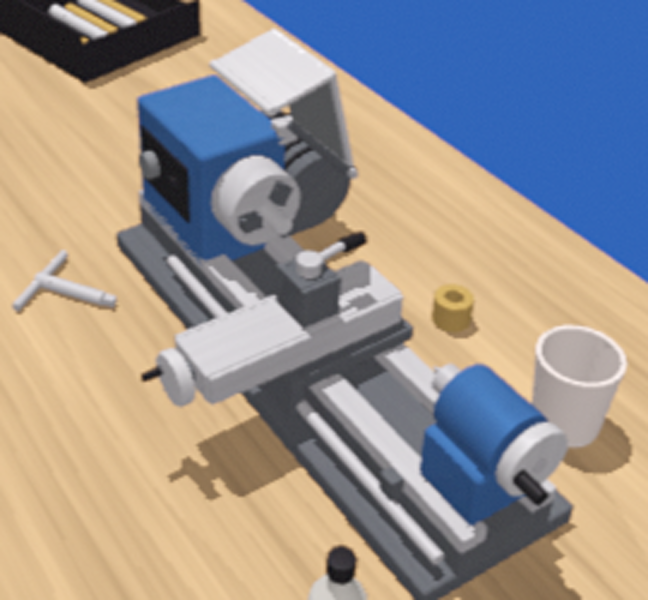

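Side view: raised guard bend edge around px (335–359,133–151) and cross slide front end around (294–309,266–278). Top view: lathe almost square with the robot, with the headstock to the left. I'll fit the lathe pose to these corners.

```bash
cat > fit.py <<'E'
from h import *;import pickle
from scipy.optimize import least_squares
d=pickle.load(open("c0.pkl","rb"))
T=lambda x,y:("top",240+x/3.3333,130+y/3.3333)
S=lambda x,y:("side",220+x/2.4,120+y/2.4)
F=lambda *p:lambda q:np.array(p)/1e3
B=lambda x,y:lambda q:np.array([x/1e3,y/1e3,q[3]])
C=lambda x,y,z:lambda q:np.array([x/1e3,-.005-q[4]+y/1e3,z/1e3])
def G(s,n,y):
    return lambda q:np.array([.05+(-s*np.cos(q[5])+n*np.sin(q[5]))/1e3,y/1e3,.18+(s*np.sin(q[5])+n*np.cos(q[5]))/1e3])
obs=[(T(57,159),F(45,225,175)),(T(55,275),F(-45,225,175)),(T(655,343),B(-75,-250)),(T(655,172),B(75,-250)),(T(70,325),B(-75,250)),
(S(140,99),F(-45,225,175)),(S(205,160),F(-45,95,175)),(S(119,238),B(-75,250)),(S(432,597),B(-75,-250)),(S(570,508),B(75,-250)),
(T(370,410),C(-140,29,105)),(T(442,413),C(-140,-29,105)),(S(178,351),C(-140,29,105)),(S(213,380),C(-140,-29,105)),
(S(275,32),G(105,4,95)),(S(334,75),G(105,4,5)),(S(212,67),G(105,-56,95)),(S(270,110),G(105,-56,5))]
def W(q,p):
    c,s=np.cos(q[2]),np.sin(q[2]);return np.array([q[0]+c*p[0]-s*p[1],q[1]+s*p[0]+c*p[1],p[2]])
def r(q):return np.concatenate([proj(d[o[0]],W(q,f(q)))-o[1:] for o,f in obs])
z=least_squares(r,[.5,-.05,0,.015,.03,1.4],loss="soft_l1");q=z.x
if __name__=="__main__":
    print("x y yaw zb car guard",q);print(r(q).reshape(-1,2))
    for n,p in dict(push=(-.105,.024-q[4],.09),post=(-.03,-.005-q[4],.145),hinge=(.05,.05,.18),edge=G(105,4,50)(q),mid=G(80,4,50)(q)).items():print(n,W(q,np.array(p)))
    t=d["top"]
    for n,(x,y,h) in dict(bottle=(665,437,.1),key1=(165,380,.01),key2=(58,390,.01),key3=(113,473,.01)).items():print(n,onz(t,*T(x,y)[1:],h))
E
python3 fit.py
```

```text
x y yaw zb car guard [ 0.5966 -0.0648  0.0014  0.0024  0.039   1.2815]
[[ 2.4981 -0.8648]
 [ 1.5623 -0.0133]
 [-5.1234 -0.5969]
 [-5.0423 -1.1728]
 [-4.578  -0.0368]
 [-1.3868 -0.2141]
 [ 0.5606  1.36  ]
 [-4.167   0.3621]
 [-6.7985 -0.434 ]
 [-2.7902 -0.5118]
 [ 0.3755  0.2138]
 [ 0.8315 -0.0884]
 [-1.1176 -5.9291]
 [-0.1449  0.5159]
 [-0.0001  0.4728]
 [ 1.9219  1.3168]
 [ 1.8184  0.7209]
 [ 2.8346  3.01  ]]
push [ 0.4916 -0.08    0.09  ]
post [ 0.5667 -0.1089  0.145 ]
hinge [ 0.6465 -0.0148  0.18  ]
edge [ 0.6204 -0.0148  0.2818]
mid [ 0.6275 -0.0148  0.2578]
bottle [ 0.4425 -0.3134  0.1   ]
key1 [0.477  0.0888 0.01  ]
key2 [0.466  0.1789 0.01  ]
key3 [0.3979 0.1296 0.01  ]
```

```bash
sed -i 's|B=lambda.*|B=lambda x,y:lambda q:np.array([x/1e3,y/1e3+q[6],q[3]])|; s|(S(178,351),C(-140,29,105)),||; s|,1.4\],loss|,1.4,0],loss|' fit.py; python3 fit.py
```

```text
x y yaw zb car guard [ 0.5968 -0.0599  0.0006  0.0133  0.0428  1.2794 -0.0172]
[[ 0.5452 -1.064 ]
 [-0.4358 -0.2145]
 [ 0.0524 -0.6115]
 [ 0.1104 -1.5933]
 [-0.7711 -0.2288]
 [-2.2611 -1.2011]
 [-0.5485  0.1917]
 [-2.1457 -0.6228]
 [-1.6785  1.0286]
 [ 3.0465  0.2335]
 [-0.1005  0.1348]
 [ 0.3554 -0.1498]
 [-0.4376  0.0697]
 [-1.333  -0.465 ]
 [ 0.3548  0.2448]
 [ 0.5613 -0.25  ]
 [ 1.3455  1.8919]]
push [ 0.4918 -0.0788  0.09  ]
post [ 0.5668 -0.1077  0.145 ]
hinge [ 0.6467 -0.0098  0.18  ]
edge [ 0.6204 -0.0099  0.2817]
mid [ 0.6276 -0.0098  0.2578]
bottle [ 0.4425 -0.3134  0.1   ]
key1 [0.477  0.0888 0.01  ]
key2 [0.466  0.1789 0.01  ]
key3 [0.3979 0.1296 0.01  ]
```

```bash
python3 -m crank '-.0286 -.0294 0 0 0 0 0;-.0286 -.0294 0 0 0 0 0;-.0286 -.0294 0 0 0 0 0;-.0286 -.0294 0 0 0 0 0;-.0286 -.0294 0 0 0 0 0;-.0286 -.0294 0 0 0 0 0;-.0286 -.0294 0 0 0 0 0;-.0286 -.0294 0 0 0 0 0'; python3 -m crank '-.0286 -.0294 0 0 0 0 0;-.0286 -.0294 0 0 0 0 0;-.0286 -.0294 0 0 0 0 0;-.0286 -.0294 0 0 0 0 0;-.0286 -.0294 0 0 0 0 0;0 0 0 0 0 -.14 0;0 0 0 0 0 -.14 0;0 0 0 0 0 -.118 0'
```

```text
time: 0.9
eef_pos: [0.3619, 0.2694, 0.2312]
orientation: [[-0.922, 0.386, -0.0], [0.386, 0.922, -0.0], [0.0, -0.0, -1.0]]
wrist_force: [1.3, -0.8, -0.5]
gripper_width: 0.0003
finger_force: 0.0
time: 1.7
eef_pos: [0.4366, 0.0799, 0.2311]
orientation: [[-1.0, -0.006, -0.0], [-0.006, 1.0, -0.0], [0.0, -0.0, -1.0]]
wrist_force: [0.3, -0.4, 0.8]
gripper_width: -0.0001
finger_force: 0.0
```

```bash
python3 -m crank '-.015 -.036 0 0 0 0 0;-.015 -.037 0 0 0 0 0;-.015 -.037 0 0 0 0 0;0 0 .035 0 0 0 0;0 0 .04 0 0 0 0;0 0 .04 0 0 0 0;0 0 .031 0 0 0 0;0 0 0 0 0 0 0'; python3 - <<'E'
from h import *
from cell import capture
f=capture("side")["frame"]
cv2.imwrite("pics/s2.png",cv2.resize(f[100:330,200:490],None,fx=2,fy=2)[...,::-1])
E
```

```text
time: 2.5
eef_pos: [0.4795, -0.0298, 0.0822]
orientation: [[-1.0, -0.001, -0.006], [-0.001, 1.0, -0.001], [0.006, -0.001, -1.0]]
wrist_force: [0.5, -0.7, 1.3]
gripper_width: -0.0001
finger_force: 0.0
```

View pics/s2.png

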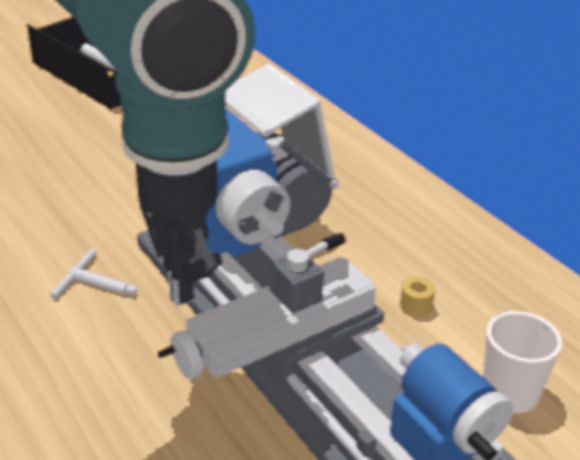

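The closed fingertips stand on the chuck side of the slide's overhang (about px (185,290) in the crop), clear of everything else. Pushing now.

```bash
python3 -m crank '0 -.015 0 0 0 0 0;0 -.015 0 0 0 0 0;0 -.015 0 0 0 0 0;0 -.015 0 0 0 0 0;0 -.015 0 0 0 0 0;0 -.015 0 0 0 0 0;0 -.015 0 0 0 0 0;0 -.012 0 0 0 0 0'; python3 -m crank '0 -.004 0 0 0 0 0;0 -.004 0 0 0 0 0;0 -.003 0 0 0 0 0'
```

```text
time: 3.35
eef_pos: [0.4826, -0.1473, 0.0872]
orientation: [[-1.0, -0.001, 0.002], [-0.001, 1.0, 0.0], [-0.002, 0.0, -1.0]]
wrist_force: [-0.9, 2.4, 2.3]
gripper_width: -0.0002
finger_force: 1.7
time: 3.65
eef_pos: [0.4825, -0.1575, 0.0858]
orientation: [[-1.0, -0.002, 0.001], [-0.002, 1.0, 0.0], [-0.001, 0.0, -1.0]]
wrist_force: [0.5, 2.7, 2.1]
gripper_width: -0.0001
finger_force: 1.4
```

Continuing until the force shows the stop.

```bash
python3 -m crank '0 -.003 0 0 0 0 0;0 -.003 0 0 0 0 0;0 -.002 0 0 0 0 0'; python3 -m crank '0 -.002 0 0 0 0 0;0 -.002 0 0 0 0 0'
```

```text
time: 3.95
eef_pos: [0.4823, -0.1598, 0.0854]
orientation: [[-1.0, -0.006, -0.002], [-0.006, 1.0, 0.007], [0.002, 0.007, -1.0]]
wrist_force: [-5.9, 48.8, 26.3]
gripper_width: -0.0005
finger_force: 25.3
time: 4.15
eef_pos: [0.4823, -0.1602, 0.0853]
orientation: [[-1.0, -0.009, -0.004], [-0.009, 1.0, 0.012], [0.004, 0.012, -1.0]]
wrist_force: [-8.9, 72.6, 37.4]
gripper_width: 0.0002
finger_force: 37.2
```

At the stop. Backing off and rising, then over and behind the guard.

```bash
python3 -m crank '0 .008 0 0 0 0 0;0 .015 0 0 0 0 0;0 .015 -.005 0 0 0 0;0 0 -.04 0 0 0 0;0 0 -.045 0 0 0 0;0 0 -.045 0 0 0 0;0 0 -.045 0 0 0 0;0 0 -.045 0 0 0 0'; python3 -m crank '0 0 -.04 0 0 0 0;-.03 .018 0 0 0 0 0;-.035 .018 0 0 0 0 0;-.035 .018 0 0 0 0 0;-.035 .018 0 0 0 0 0;-.035 .018 0 0 0 0 0;-.03 .018 0 0 0 0 0;0 0 0 0 0 0 0'
```

```text
time: 4.95
eef_pos: [0.4816, -0.1318, 0.3123]
orientation: [[-1.0, -0.001, 0.0], [-0.001, 1.0, -0.0], [-0.0, -0.0, -1.0]]
wrist_force: [0.9, -0.7, -0.2]
gripper_width: -0.0
finger_force: 0.0
time: 5.75
eef_pos: [0.6841, -0.0199, 0.3481]
orientation: [[-1.0, -0.005, -0.002], [-0.005, 1.0, -0.0], [0.002, -0.0, -1.0]]
wrist_force: [0.7, 0.1, -0.8]
gripper_width: 0.0001
finger_force: 0.0
```

```bash
python3 -m crank '0 .01 .02 0 0 0 0;0 0 .035 0 0 0 0;0 0 .035 0 0 0 0;0 0 0 0 0 0 0'; python3 - <<'E'
from h import *
from cell import capture
a=capture("side")["frame"][80:330,220:500];b=capture("top")["frame"][120:290,240:480]
b=cv2.resize(b,None,fx=1.4,fy=1.4)
o=np.zeros((250,800-184,3),np.uint8);o[:,:280]=a;o[:238,280:616]=b
cv2.imwrite("pics/s3.png",cv2.resize(o,None,fx=1.29,fy=1.29,interpolation=cv2.INTER_CUBIC)[...,::-1])
E
```

```text
time: 6.15
eef_pos: [0.6797, -0.0134, 0.2559]
orientation: [[-1.0, -0.001, -0.007], [-0.001, 1.0, -0.001], [0.007, -0.001, -1.0]]
wrist_force: [-0.9, 0.8, -1.3]
gripper_width: 0.0
finger_force: 0.0
```

View pics/s3.png

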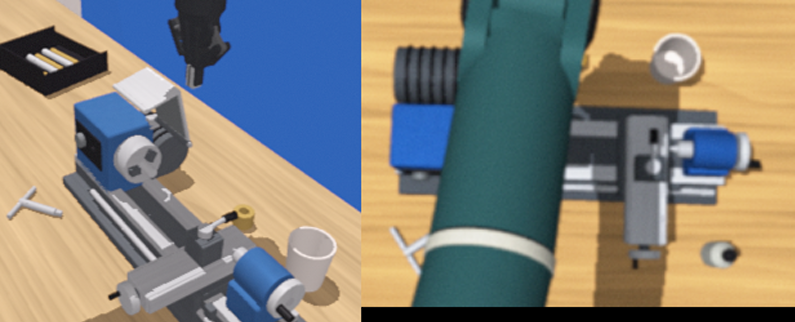

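The fingertips hang behind the guard (side view about px (195,85) in the composite). The carriage is home at the tailstock and the loose things look undisturbed. Now I push the guard along its arc.

```bash
python3 -m crank '.02 0 0 0 0 0 0;.021 0 0 0 0 0 0;.010 0 .004 0 0 0 0;.0107 0 .0043 0 0 0 0;.008 0 .006 0 0 0 0;.008 0 .006 0 0 0 0'; python3 -m crank '.006 0 .008 0 0 0 0;.006 0 .008 0 0 0 0;.004 0 .009 0 0 0 0;.004 0 .009 0 0 0 0'
```

```text
time: 6.85
eef_pos: [0.6045, -0.0137, 0.2414]
orientation: [[-1.0, -0.001, 0.003], [-0.001, 1.0, 0.0], [-0.003, 0.0, -1.0]]
wrist_force: [-0.0, -0.6, 3.3]
gripper_width: -0.0001
finger_force: 1.2
time: 7.25
eef_pos: [0.5837, -0.0136, 0.2051]
orientation: [[-1.0, -0.001, -0.0], [-0.001, 1.0, -0.0], [0.0, -0.0, -1.0]]
wrist_force: [0.5, 0.3, 1.8]
gripper_width: -0.0001
finger_force: 1.0
```

```bash
python3 -m crank '.002 0 .009 0 0 0 0;.0015 0 .007 0 0 0 0;0 0 .003 0 0 0 0'; python3 -m crank '0 0 .003 0 0 0 0;0 0 .002 0 0 0 0'
```

```text
time: 7.55
eef_pos: [0.5803, -0.0136, 0.186]
orientation: [[-1.0, -0.001, -0.001], [-0.001, 1.0, -0.0], [0.001, -0.0, -1.0]]
wrist_force: [-1.2, -0.4, 2.2]
gripper_width: -0.0002
finger_force: 1.0
time: 7.75
eef_pos: [0.5808, -0.0137, 0.1836]
orientation: [[-1.0, -0.001, 0.0], [-0.001, 1.0, 0.001], [-0.0, 0.001, -1.0]]
wrist_force: [-22.9, 2.7, 52.7]
gripper_width: 0.0002
finger_force: 26.4
```

Firm stop at the expected height. Holding briefly, then lifting clear and checking.

```bash
python3 -m crank '0 0 0 0 0 0 0;0 0 0 0 0 0 0;0 0 0 0 0 0 0;0 0 -.01 0 0 0 0;0 0 -.03 0 0 0 0;0 0 -.04 0 0 0 0;0 0 -.04 0 0 0 0;0 0 -.04 0 0 0 0'; python3 -m crank '.03 .03 0 0 0 0 0;.04 .03 0 0 0 0 0;.04 .03 0 0 0 0 0;.04 .03 0 0 0 0 0;.0 .04 0 0 0 0 0;.0 .04 0 0 0 0 0;0 .04 0 0 0 0 0;0 0 0 0 0 0 0'; python3 - <<'E'
from h import *
from cell import capture
a=capture("side")["frame"][80:380,220:500];b=capture("top")["frame"][120:290,240:480]
b=cv2.resize(b,None,fx=1.4,fy=1.4)
o=np.zeros((300,616,3),np.uint8);o[:,:280]=a;o[:238,280:616]=b
cv2.imwrite("pics/s4.png",cv2.resize(o,None,fx=1.29,fy=1.29,interpolation=cv2.INTER_CUBIC)[...,::-1])
E
```

```text
time: 8.55
eef_pos: [0.5806, -0.0137, 0.3439]
orientation: [[-1.0, -0.001, 0.0], [-0.001, 1.0, -0.0], [-0.0, -0.0, -1.0]]
wrist_force: [-0.4, 0.4, 0.2]
gripper_width: -0.0003
finger_force: 0.0
time: 9.35
eef_pos: [0.4294, 0.2311, 0.3418]
orientation: [[-1.0, -0.007, -0.0], [-0.007, 1.0, 0.001], [0.0, 0.001, -1.0]]
wrist_force: [-0.1, -1.5, 0.2]
gripper_width: 0.0001
finger_force: 0.0
```

View pics/s4.png

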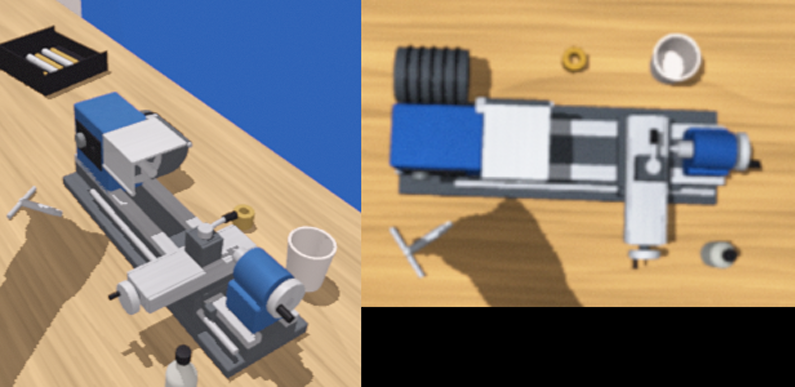

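The guard sits level over the chuck. The slide has moved about 37 px, or 0.097 m, to roughly 0.14 on the joint. The loose things haven't moved and the arm is clear.

```bash
python3 -c "
from cell import job_done
print(job_done())"
```

```text
the job is handed in; nothing more can be done
None
```

I pushed the carriage up against its tailstock stop, shut the guard over the chuck, and left the loose things where they stood; I handed the job in at about 9.5 s, and no verdict was returned.

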